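# Put the pasta stamps away and lock the canisters

### The arm

A 6-joint arm with a two-finger parallel gripper is mounted at the origin on the work surface. World frame = base frame: x ahead of the robot, y to its left, z up, the work surface at z = 0. Lengths are in m, angles in degrees, forces in N, time in s.
With the tool pointing down it reaches from about 0.4 to 0.825 m from the base axis. Payload 7 kg.
Tool frame: the origin (TCP) lies at the very end of the fingers, on their centre line; the grasp point (between the pads) lies 19 mm behind it (r.hold_point_z is the distance from the TCP to the grasp point, in m); z points along the fingers, y is the line along which they close (so a half turn about z gives the same grasp; the last joint's range is limited). The gripper opens to 88 mm and grips with 3 to 60 N. Pads are 19 mm wide; open, the fingers measure 130 mm over their backs; the gripper's body (78 mm by 193 mm) begins 47 mm behind the grasp point.
Start: joints at [85.319, 20.546, 0.682, 0, -70.136, -16.507], TCP at [0.244, 0.629, 0.227] pointing down, gripper open.
Joint ranges: [-176.03, 176.03], [-82.01, 121.73], [-58.28, 71.71], [-173.87, 95.51], [-174.79, -0.11], [-173.66, 173.66]. Speed limits (degrees/s): [136.94, 136.94, 172.46, 180, 180, 180].

### API

Orientations are given as [roll, pitch, yaw] about the fixed x, y, z axes, in that order (R = Rz(yaw) Ry(pitch) Rx(roll)).
In Python, from plant import telemetry, vision, workorder, r gives the robot as it stands.
- The arm moves only by the tool move_arm, never from a script. Its argument "plan" is a list of rows, each a list of 7 numbers: the opening, from -1 (shut) to 1 (fully open), so that 0 is half open, then the shift along the world's x, y, z in m, then the turn, a rotation vector about the world's x, y, z in degrees. In form: [[fingers, dx, dy, dz, ax, ay, az], ...]. A call has 1 to 20 rows; each row shifts and turns the commanded pose from where the row before left it; what a row does not reach is not made up. A row lasts 1/8 s, in which the tool goes at most 62.5 mm and 10.7 degrees, less where a joint would pass 70% of its speed; a pose out of reach is approached as far as the arm can. A call is refused whole if a number of a shift passes 0.0625 or a number of a turn 10.7, either way. A call with a gripper value outside its range is refused whole. The fingers move at their own pace and stop on an object; "force" is the grip in N (left out, the last holds). Time passes only in rows, so rows that do not move let the fingers close. It gives the time, the measured TCP pose, the force, the opening and the grip force at its end, in the units of the state.
- telemetry.get_state(): the state, without advancing time (a new reading comes with each control period).
- vision.capture(name): name is "scene" or "top" or "wrist"; returns a dict with "img" (400x640x3 uint8, red, green, blue), "depth" (400x640 float32, m along the optical axis (not along the pixel's ray), 0 where there is no reading), "intrinsics" (3x3 intrinsics, pixels), "R" (3x3) and "t" (3): a world point X has camera coordinates R X + t. Camera axes: x right, y down, z forward; pixel columns grow to the right and rows downward; lengths in m; the calibration is good to about 2 mm. A picture is of the moment at which its call begins.
- workorder.close_job(): hands the job in; it is judged then, once.
The state is a dict: "time_s": time; "joints": joint angles; "qd": joint speeds; "joint_torque": joint torques, N m; "tcp_pos": TCP position; "eef_rot": TCP orientation; "contact_force": force on the tool from outside, world axes, zero at the start; "moment": the same for the moment, N m; "gripper_width": finger opening in m; "gripper_force": force on a finger pad.
Only numpy, scipy, OpenCV 4.12 (cv2) and the standard library are available. Lean on these libraries where they do the work, as an engineer would, in place of code of your own. Each camera call takes 0.05 s, during which the arm holds its last target. There are 200 camera calls.

### The job

Put the pasta stamps into the wide canister and close every canister whose lid is on the table with its own, matching-size lid: press the lid and rotate it until its lugs drop through the notches and the disc lies flush on the rim, then turn it clockwise (seen from above) to the stop, about an eighth of a turn, so that it is locked. Leave the bowl, rolling pin, spatula and closed canister where they are.

Things in the scene. Friction and masses are not known exactly. Their poses are not given: they have to be found in the camera images.
- small_canister: the small open white ceramic canister, 84 mm across, 90 mm tall, cannot move or turn; origin at the centre of its underside, z up. Wall 6 mm, floor 6 mm thick; inside 72 mm across below the collar. A brass collar 7 mm thick, flush with the rim, narrows the mouth to 56 mm and has two opposite notches 24 mm wide, on the canister's +x and -x
- small_canister_mouth (a point): centre of that mouth at rim height (z 90 mm), axes as the canister. A lid's lugs pass only through the notches; below the collar they turn only clockwise seen from above, up to a stop about 0.85 rad (49 degrees) from the notches. A lid turned half round fits as well
- middle_canister: the middle open white ceramic canister, 104 mm across, 100 mm tall, cannot move or turn; origin at the centre of its underside, z up. Wall 6 mm, floor 6 mm thick; inside 92 mm across below the collar. A brass collar 7 mm thick, flush with the rim, narrows the mouth to 76 mm and has two opposite notches 28 mm wide, on the canister's +x and -x
- middle_canister_mouth (a point): centre of that mouth at rim height (z 100 mm), axes as the canister. A lid's lugs pass only through the notches; below the collar they turn only clockwise seen from above, up to a stop about 0.85 rad (49 degrees) from the notches. A lid turned half round fits as well
- wide_canister: the wide open white ceramic canister, 128 mm across, 110 mm tall, cannot move or turn; origin at the centre of its underside, z up. Wall 6 mm, floor 6 mm thick; inside 116 mm across below the collar. A brass collar 7 mm thick, flush with the rim, narrows the mouth to 100 mm and has two opposite notches 32 mm wide, on the canister's +x and -x
- wide_canister_mouth (a point): centre of that mouth at rim height (z 110 mm), axes as the canister. A lid's lugs pass only through the notches; below the collar they turn only clockwise seen from above, up to a stop about 0.85 rad (49 degrees) from the notches. A lid turned half round fits as well
- small_lid: the small wooden lid of the small canister (may be absent), starts right way up on the table; origin at the centre of its underside, z up. Plug 52 mm across, z 0 to 28 mm, its lowest 9 mm tapered to 38 mm; disc 80 mm across, z 28 to 36; grip bar along its x, 50 mm long, 14 mm thick, z 36 to 70. 0.08 to 0.37 kg
- small_lid_lugs (a point): on the lid's axis at lug height (z 15 mm), axes as the lid. Two brass lugs 16 mm wide (z 11.5 to 18.5 mm) stick 7 mm out of the plug at the lid's +x and -x, under the bar's ends. Lugs on the collar: disc 16.5 mm above the rim (plug already in the mouth, 2 mm clear all round). Lugs dropped through: disc on the rim, origin 28 mm below it, lugs 2.5 mm clear under the collar
- middle_lid: the middle wooden lid of the middle canister (may be absent), starts right way up on the table; origin at the centre of its underside, z up. Plug 72 mm across, z 0 to 28 mm, its lowest 9 mm tapered to 58 mm; disc 100 mm across, z 28 to 36; grip bar along its x, 50 mm long, 14 mm thick, z 36 to 70. 0.08 to 0.37 kg
- middle_lid_lugs (a point): on the lid's axis at lug height (z 15 mm), axes as the lid. Two brass lugs 18 mm wide (z 11.5 to 18.5 mm) stick 7 mm out of the plug at the lid's +x and -x, under the bar's ends. Lugs on the collar: disc 16.5 mm above the rim (plug already in the mouth, 2 mm clear all round). Lugs dropped through: disc on the rim, origin 28 mm below it, lugs 2.5 mm clear under the collar
- wide_lid: the wide wooden lid of the wide canister (may be absent), starts right way up on the table; origin at the centre of its underside, z up. Plug 96 mm across, z 0 to 28 mm, its lowest 9 mm tapered to 82 mm; disc 124 mm across, z 28 to 36; grip bar along its x, 50 mm long, 14 mm thick, z 36 to 70. 0.08 to 0.37 kg
- wide_lid_lugs (a point): on the lid's axis at lug height (z 15 mm), axes as the lid. Two brass lugs 20 mm wide (z 11.5 to 18.5 mm) stick 7 mm out of the plug at the lid's +x and -x, under the bar's ends. Lugs on the collar: disc 16.5 mm above the rim (plug already in the mouth, 2 mm clear all round). Lugs dropped through: disc on the rim, origin 28 mm below it, lugs 2.5 mm clear under the collar
- stamp1: a pasta stamp (may be absent), 64 mm tall, 0.06 to 0.13 kg: heavy brass foot 30 mm across and 14 mm high, above it a dark-wood round handle 22 mm across and 50 mm long. Origin at the centre of the foot's underside, z along the handle. It starts standing on the table.
- stamp1_mid (a point): the middle of stamp1, on its axis, 32 mm above its foot
- stamp2: a pasta stamp (may be absent), 64 mm tall, 0.06 to 0.13 kg: heavy brass foot 30 mm across and 14 mm high, above it a dark-wood round handle 22 mm across and 50 mm long. Origin at the centre of the foot's underside, z along the handle. It starts standing on the table.
- stamp2_mid (a point): the middle of stamp2, on its axis, 32 mm above its foot
- stamp3: a pasta stamp (may be absent), 64 mm tall, 0.06 to 0.13 kg: heavy brass foot 30 mm across and 14 mm high, above it a dark-wood round handle 22 mm across and 50 mm long. Origin at the centre of the foot's underside, z along the handle. It starts standing on the table.
- stamp3_mid (a point): the middle of stamp3, on its axis, 32 mm above its foot
- bowl: stainless mixing bowl, 170 mm across, 65 mm high, on the left; origin under its centre. Leave alone
- rolling_pin: short olive-wood rolling pin, 260 mm long along its y, 42 mm thick, beyond the canisters; origin under its middle. Leave alone
- spatula: blue hard-silicone spatula lying on the right, about 220 mm long along its x; origin under its middle. Leave alone
- closed_canister: closed ceramic canister on the right, 100 mm across, 140 mm tall; origin under its centre. Leave alone
Not all that is in view belongs to the job. What is shaped like the wide_lid but green is not meant.

How it is judged:
By the outcome, as a careful person would: the job done as asked, in the order asked, and still so for the second after the job is handed in, with the robot touching nothing.
Of small_lid, middle_lid only 1 to 2 are there at a start; the rules pass over those that are not, and their reading is None.
Of stamp1, stamp2, stamp3 only 2 to 3 are there at a start; the rules pass over those that are not, and their reading is None.
At some moment in a run one of small_lid, middle_lid, wide_lid, stamp1, stamp2, stamp3 may be knocked a few centimetres aside while the robot is not near it.
Once in a run the grip may slacken for a moment while it holds something.
It also fails if it takes over 208 s, if anything falls off the work surface, if the arm or the gripper's body presses on something with over 40 N, if the wrist force passes 120 N, or if a joint passes its speed limit or range.

## Working session

There is one attempt and no reset: what is moved stays moved. The work goes in short steps, Python scripts to look and compute and a tool call to move; the robot and the scene stay as the last step left them, time stands still between calls to the robot, and variables do not carry over. Pictures are saved under pics/ and viewed, at most 14 in all, crops included, and the job is handed in when it is done.

Besides the shell and the picture viewer there is one more tool, called after "Request:" by a JSON object that holds its "method" and its "body". move_arm: Moves the arm, as the interface text tells. Its arguments: {"type":"object","properties":{"plan":{"type":"array"},"force":{"type":"number"}},"required":["plan"]}

```bash
ls; mkdir -p pics
python3 - <<'E'
from plant import telemetry, vision, workorder, r
import cv2, numpy as np, pickle
print(telemetry.get_state(), r.hold_point_z)
for n in("scene","top"):
    c=vision.capture(n); pickle.dump(c,open(n+".pkl","wb"))
    cv2.imwrite(f"pics/{n}0.png",c["img"][:,:,::-1]); print(n,c["intrinsics"],c["R"],c["t"])
E
```

```text
pics
{'time_s': 0.0, 'joints': array([ 8.53185397e+01,  2.05901534e+01,  6.34280174e-01, -1.95681365e-02,
       -7.01354352e+01, -1.65070359e+01]), 'qd': array([-0.06472838, -0.01951154,  0.04841259, -0.02012017, -0.05987225,
        0.04291838]), 'joint_torque': array([ 2.67234309e-04, -5.82714307e+01,  2.93051237e+01,  6.99689224e+00,
        6.91245645e-03, -1.57537174e-04]), 'tcp_pos': array([0.24382097, 0.62890827, 0.22564273]), 'eef_rot': array([ 1.79907228e+02, -8.30893284e-03, -2.11951534e+01]), 'contact_force': array([-0.71802151, -1.1166312 ,  0.2219524 ]), 'moment': array([ 0.01142738,  0.01243327, -0.00475132]), 'gripper_force': 0.0, 'gripper_width': 0.08751620373162805} 0.0188
scene [[498.32945343   0.         317.90897551]
 [  0.         498.32945343 194.42760902]
 [  0.           0.           1.        ]] [[ 0.89397016  0.44775618 -0.01821434]
 [ 0.2798917  -0.58963868 -0.75761921]
 [-0.34996856  0.67219092 -0.65244262]] [-0.47007243 -0.08702653  1.85954507]
top [[424.84437713   0.         317.47533126]
 [  0.         424.84437713 190.06157022]
 [  0.           0.           1.        ]] [[ 0.01222412 -0.99992093  0.0029512 ]
 [-0.99256613 -0.01249152 -0.12106378]
 [ 0.12109107 -0.00144937 -0.99264034]] [-0.01763239  0.55884734  1.50436645]
```

View pics/scene0.png

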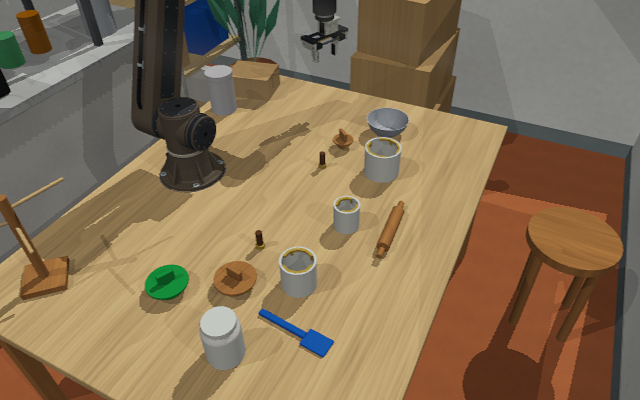

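View pics/top0.png

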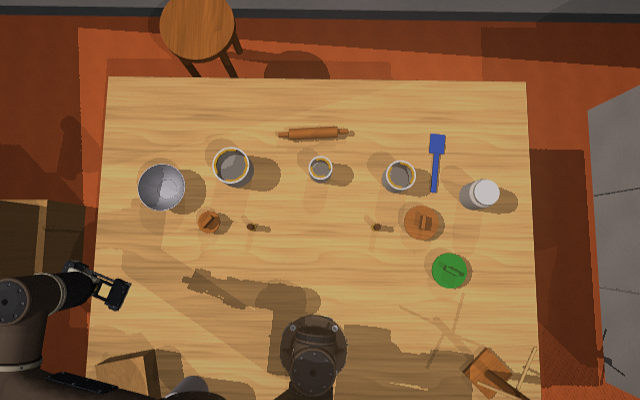

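The scene shows two stamps at top-view pixels (252,227) and (377,227). The small lid is at (209,222), a wide-size wooden lid at (423,222) and the green decoy at (451,270). The wide, small and middle canisters are at (231,165), (320,168) and (400,176). The middle lid seems absent.

```bash
cat > h.py <<'E'
import numpy as np, cv2
def cloud(c):
    K=c["intrinsics"];d=c["depth"];v,u=np.mgrid[:d.shape[0],:d.shape[1]]
    P=np.dstack([(u-K[0,2])/K[0,0]*d,(v-K[1,2])/K[1,1]*d,d])
    W=(P-c["t"])@c["R"]; W[d<=0]=np.nan; return W
def ray(c,u,v,z):
    K=c["intrinsics"];R=c["R"];o=-R.T@c["t"];d=R.T@np.array([(u-K[0,2])/K[0,0],(v-K[1,2])/K[1,1],1.])
    return o+d*(z-o[2])/d[2]
def circ(P):
    A=np.c_[P[:,:2],np.ones(len(P))];s=np.linalg.lstsq(A,(P[:,:2]**2).sum(1),rcond=None)[0]
    c=s[:2]/2;return c,np.sqrt(s[2]+c@c)
def rect(P):
    (x,y),(w,h),a=cv2.minAreaRect((P[:,:2]*1000).astype(np.float32))
    if w<h:a+=90;w,h=h,w
    return np.array([x,y])/1000,w,h,(a+90)%180-90
E
python3 - <<'E'
from h import *
import pickle
c=pickle.load(open("top.pkl","rb"));W=cloud(c);img=c["img"]
hsv=cv2.cvtColor(img,cv2.COLOR_RGB2HSV)
def sel(u,v,h,z0,z1):
    S=W[v-h:v+h,u-h:u+h].reshape(-1,3);return S[(S[:,2]>z0)&(S[:,2]<z1)],hsv[v-h:v+h,u-h:u+h].reshape(-1,3)[(S[:,2]>z0)&(S[:,2]<z1)]
print("table",np.nanmedian(W[200:215,300:340,2]))
for n,u,v,h,z in(("wide",231,165,30,.11),("small",320,168,25,.09),("mid",400,176,25,.1)):
    P,H=sel(u,v,h,z-.008,z+.008);(x,y),w,hh,a=rect(P);ce,ra=cv2.minEnclosingCircle((P[:,:2]*1000).astype(np.float32))
    c0=circ(P)[0]
    br=(H[:,1]>90);Q=P[br][:,:2]-np.array(ce)/1000
    th=np.degrees(np.arctan2(Q[:,1],Q[:,0]));rr=np.hypot(*Q.T)
    hist=[(int(b),int(((th>=b)&(th<b+15)).sum())) for b in range(-180,180,15)]
    print(n,len(P),np.round(ce,1),round(ra,1),w,hh,c0,hist)
for n,u,v in(("slid",209,222),("wlid",423,222),("green",451,270)):
    P,H=sel(u,v,26,.026,.046);D=cv2.minEnclosingCircle((P[:,:2]*1000).astype(np.float32))
    B,_=sel(u,v,26,.06,.08);print(n,D,rect(P),"bar",len(B),rect(B) if len(B) else 0, np.median(B[:,2]))
for n,u,v in(("s1",252,227),("s2",377,227)):
    P,H=sel(u,v,12,.056,.072);print(n,len(P),P.mean(0),rect(P))
for n,u,v in (("bowl",162,187),("pin",315,133),("spat",437,150),("closed",483,194)):print(n,W[v,u])
E
```

```text
table 0.001292934365274276
wide 381 [632.8 292.5] 65.0 126.72734069824219 126.62884521484375 [0.63211477 0.29158342] [(-180, 6), (-165, 5), (-150, 7), (-135, 8), (-120, 8), (-105, 8), (-90, 10), (-75, 10), (-60, 2), (-45, 0), (-30, 3), (-15, 13), (0, 12), (15, 10), (30, 13), (45, 10), (60, 11), (75, 11), (90, 10), (105, 10), (120, 2), (135, 2), (150, 1), (165, 6)]
small 212 [630.6 -19.5] 42.2 81.80046844482422 80.92378997802734 [ 0.63048523 -0.0191209 ] [(-180, 4), (-165, 3), (-150, 0), (-135, 0), (-120, 0), (-105, 2), (-90, 5), (-75, 6), (-60, 6), (-45, 6), (-30, 6), (-15, 7), (0, 7), (15, 6), (30, 0), (45, 0), (60, 0), (75, 2), (90, 7), (105, 4), (120, 5), (135, 5), (150, 3), (165, 6)]
mid 299 [ 607.2 -298.4] 53.1 104.0929183959961 100.47893524169922 [ 0.60650001 -0.29835637] [(-180, 1), (-165, 0), (-150, 0), (-135, 6), (-120, 7), (-105, 6), (-90, 9), (-75, 7), (-60, 8), (-45, 7), (-30, 9), (-15, 9), (0, 3), (15, 0), (30, 0), (45, 6), (60, 6), (75, 8), (90, 6), (105, 8), (120, 7), (135, 6), (150, 6), (165, 6)]
slid ((438.7325744628906, 378.906494140625), 40.32984161376953) (array([
[... 507 characters left out ...]
644531, -478.75439453125), 62.48295211791992) (array([ 0.27645413, -0.47852325]), 121.96814727783203, 118.8431396484375, -89.09492063522339) bar 62 (array([ 0.27765247, -0.4779133 ]), 49.733154296875, 14.094331741333008, 61.82241439819336) 0.07118872828347203
s1 32 [0.42348995 0.22652164 0.06344646] (array([0.42343289, 0.22677116]), 18.279720306396484, 17.599214553833008, -89.74087327718735)
s2 27 [ 0.42866986 -0.22290325  0.06452758] (array([ 0.42895096, -0.2232509 ]), 19.023778915405273, 17.658395767211914, 89.84908294677734)
bowl [0.56711188 0.56405052 0.00183594]
pin [0.76898057 0.00096262 0.03982805]
spat [ 0.71736938 -0.45335978  0.01203968]
closed [ 0.53967688 -0.56821497  0.14053837]
```

Request:
{"method": "move_arm", "body": {"plan": [[0,0.02,-0.045,0,0,0,0],[0,0.02,-0.045,0,0,0,0],[0,0.02,-0.045,0,0,0,0],[0,0.02,-0.045,0,0,0,0],[0,0.02,-0.045,0,0,0,0],[0,0.02,-0.045,0,0,0,0],[0,0.02,-0.045,0,0,0,0],[0,0.02,-0.045,0,0,0,0],[0,0.02,-0.042,0,0,0,0],[0,0,0,0,0,0,0],[0,0,0,0,0,0,0]], "force": 25}}

```text
time_s: 1.48
tcp_pos: [0.424, 0.2272, 0.2265]
eef_rot: [180.0, 0.0, -21.2]
contact_force: [-0.2, -0.5, -0.3]
gripper_width: 0.0443
gripper_force: 0.0
```

Run:
```python
from plant import telemetry, vision
from h import *
s=telemetry.get_state();print(s["joints"],s["tcp_pos"],s["eef_rot"])
c=vision.capture("wrist");cv2.imwrite("pics/w1.png",c["img"][:,:,::-1]);W=cloud(c)
R=c["R"];print("cam",-R.T@c["t"],R)
S=W.reshape(-1,3);P=S[(S[:,2]>.056)&(S[:,2]<.072)&(np.hypot(S[:,0]-.4235,S[:,1]-.2265)<.06)];print(len(P),np.nanmean(P,0) if len(P) else 0, rect(P) if len(P) else 0)
```

```text
[ 5.16812947e+01  1.98632574e+00 -2.29588360e+01 -6.13992513e-03
 -6.50619296e+01  1.70786374e+01] [0.42397989 0.22721344 0.22645529] [ 1.79994856e+02  7.40431312e-03 -2.12426574e+01]
cam [0.49002909 0.20162377 0.38400477] [[-3.62923293e-01 -9.31818875e-01  5.17254433e-04]
 [-8.98792397e-01  3.50206564e-01  2.63680849e-01]
 [-2.45883938e-01  9.52310175e-02 -9.64609840e-01]]
307 [0.42668887 0.22918612 0.06295696] (array([0.42632776, 0.22955934]), 20.733722686767578, 20.627090454101562, -47.83252716064453)
```

View pics/w1.png

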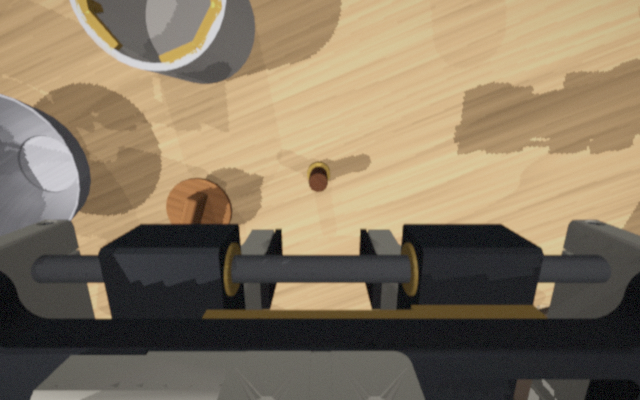

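The wrist view confirms the stamp at pixel (318,177), between the fingers along the camera's forward axis. I'll descend and grip.

Request:
{"method": "move_arm", "body": {"plan": [[0,0.0015,0.001,-0.05,0,0,0],[0,0,0,-0.05,0,0,0],[0,0,0,-0.05,0,0,0],[0,0,0,-0.03,0,0,0],[0,0,0,-0.0115,0,0,0],[0,0,0,0,0,0,0],[-1,0,0,0,0,0,0],[-1,0,0,0,0,0,0],[-1,0,0,0,0,0,0],[-1,0,0,0,0,0,0],[-1,0,0,0,0,0,0]], "force": 25}}

```text
time_s: 2.9
tcp_pos: [0.426, 0.2288, 0.0358]
eef_rot: [-179.9, -0.0, -21.2]
contact_force: [-0.4, 0.6, 7.2]
gripper_width: 0.0213
gripper_force: 25.0
```

Request:
{"method": "move_arm", "body": {"plan": [[-1,0,0,0.05,0,0,0],[-1,0,0,0.06,0,0,0],[-1,0,0,0.055,0,0,0],[-1,0.045,0.0115,0,0,0,0],[-1,0.045,0.0115,0,0,0,0],[-1,0.045,0.0115,0,0,0,0],[-1,0.045,0.0115,0,0,0,0],[-1,0.043,0.0107,0,0,0,0],[-1,0,0,0,0,0,0],[-1,0,0,0,0,0,0]]}}

```text
time_s: 4.15
tcp_pos: [0.6479, 0.2846, 0.199]
eef_rot: [179.9, 0.1, -21.2]
contact_force: [0.1, -0.1, -1.3]
gripper_width: 0.0215
gripper_force: 25.0
```

Run:
```python
from plant import telemetry, vision
from h import *
import pickle
s=telemetry.get_state();print(s["tcp_pos"],s["gripper_width"],s["contact_force"])
c=vision.capture("wrist");pickle.dump(c,open("w2.pkl","wb"));cv2.imwrite("pics/w2.png",c["img"][:,:,::-1]);W=cloud(c)
S=W.reshape(-1,3);P=S[(S[:,2]>.106)&(S[:,2]<.115)&(np.hypot(S[:,0]-.632,S[:,1]-.292)<.075)];print(len(P),cv2.minEnclosingCircle((P[:,:2]*1000).astype(np.float32)),circ(P))
```

```text
[0.64794196 0.28457305 0.1989697 ] 0.021520177570454792 [ 0.10439549 -0.13094524 -1.31792378]
3173 ((637.657470703125, 294.0442199707031), 64.0389633178711) (array([0.63851685, 0.29337474]), np.float64(0.05635243931367474))
```

View pics/w2.png

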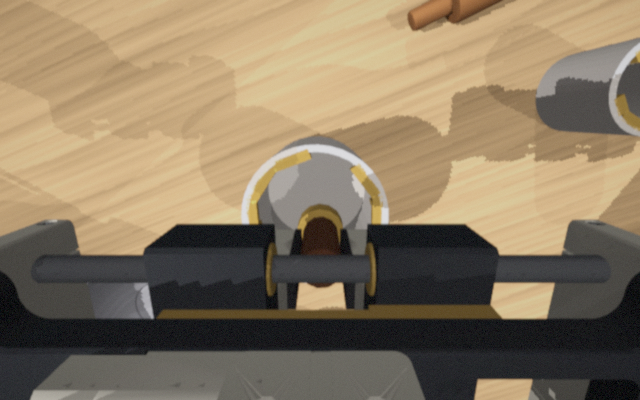

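Request:
{"method": "move_arm", "body": {"plan": [[-1,0.0045,0.002,-0.03,0,0,0],[-1,0,0,-0.04,0,0,0],[-1,0,0,-0.04,0,0,0],[-1,0,0,-0.025,0,0,0],[-1,0,0,-0.012,0,0,0],[-1,0,0,0,0,0,0],[-1,0,0,0,0,0,0],[-0.32,0,0,0,0,0,0],[-0.32,0,0,0,0,0,0],[-0.32,0,0,0,0,0,0],[-0.32,0,0,0,0,0,0]]}}

```text
time_s: 5.58
tcp_pos: [0.6531, 0.2871, 0.0532]
eef_rot: [-180.0, -0.0, -21.2]
contact_force: [0.7, -0.4, 0.4]
gripper_width: 0.03
gripper_force: 0.0
```

Request:
{"method": "move_arm", "body": {"plan": [[-0.32,0,0,0.04,0,0,0],[-0.32,0,0,0.05,0,0,0],[0,0,0,0.06,0,0,0],[0,-0.0202,-0.0462,0.01,0,0,0],[0,-0.0202,-0.0462,0,0,0,0],[0,-0.0202,-0.0462,0,0,0,0],[0,-0.0202,-0.0462,0,0,0,0],[0,-0.0202,-0.0462,0,0,0,0],[0,-0.0202,-0.0462,0,0,0,0],[0,-0.0202,-0.0462,0,0,0,0],[0,-0.0202,-0.0462,0,0,0,0],[0,-0.0202,-0.0462,0,0,0,0],[0,-0.0202,-0.0462,0,0,0,0],[0,-0.0202,-0.0462,0,0,0,0],[0,0,0,0,0,0,0],[0,0,0,0,0,0,0]]}}

```text
time_s: 7.58
tcp_pos: [0.4308, -0.2213, 0.2132]
eef_rot: [-180.0, -0.0, -21.2]
contact_force: [0.1, -0.4, -0.8]
gripper_width: 0.0436
gripper_force: 0.0
```

Run:
```python
from plant import telemetry, vision
from h import *
import pickle
s=telemetry.get_state();print(s["tcp_pos"],s["joints"])
c=vision.capture("wrist");cv2.imwrite("pics/w3.png",c["img"][:,:,::-1]);W=cloud(c)
S=W.reshape(-1,3);P=S[(S[:,2]>.056)&(S[:,2]<.072)&(np.hypot(S[:,0]-.4305,S[:,1]+.2215)<.06)];print(len(P),P.mean(0),rect(P))
c=vision.capture("top");cv2.imwrite("pics/t3.png",cv2.resize(c["img"][120:260,120:520,::-1],(800,280)));W=cloud(c)
S=W[140:190,205:257].reshape(-1,3);P=S[(S[:,2]<.1)&(S[:,2]>.03)&(np.hypot(S[:,0]-.635,S[:,1]-.293)<.05)]
print("in canister",len(P),P[:,2].max() if len(P) else 0,P.mean(0))
```

```text
[ 0.43075111 -0.22127316  0.21318439] [-3.85965578e+00  2.89742754e+00 -2.38149169e+01 -4.03125516e-03
 -6.32660000e+01  7.26121269e+01]
329 [ 0.43230624 -0.22105366  0.06294676] (array([ 0.43182211, -0.22110866]), 21.216388702392578, 20.856733322143555, 67.4998550415039)
in canister 43 0.0913314908588562 [0.64842845 0.28158807 0.06455054]
```

View pics/t3.png

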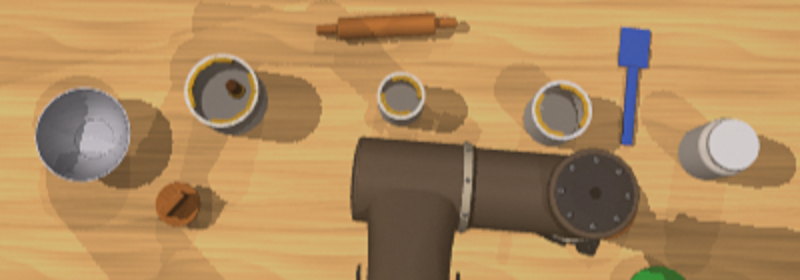

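The first stamp stands inside the wide canister, at pixel (235,88) of the crop. The second is directly below the gripper.

Request:
{"method": "move_arm", "body": {"plan": [[0,0,0,-0.05,0,0,0],[0,0,0,-0.05,0,0,0],[0,0,0,-0.04,0,0,0],[0,0,0,-0.026,0,0,0],[0,0,0,-0.012,0,0,0],[0,0,0,0,0,0,0],[-1,0,0,0,0,0,0],[-1,0,0,0,0,0,0],[-1,0,0,0,0,0,0],[-1,0,0,0,0,0,0],[-1,0,0,0,0,0,0],[-1,0,0,0.05,0,0,0],[-1,0,0,0.06,0,0,0],[-1,0,0,0.06,0,0,0],[-1,0,0,0,0,0,0]]}}

```text
time_s: 9.55
tcp_pos: [0.4333, -0.2218, 0.2101]
eef_rot: [-179.9, -0.5, -21.2]
contact_force: [-0.1, -0.1, -1.7]
gripper_width: 0.0216
gripper_force: 25.0
```

Request:
{"method": "move_arm", "body": {"plan": [[-1,0.0156,0.0434,0.005,0,0,0],[-1,0.0156,0.0434,0,0,0,0],[-1,0.0156,0.0434,0,0,0,0],[-1,0.0156,0.0434,0,0,0,0],[-1,0.0156,0.0434,0,0,0,0],[-1,0.0156,0.0434,0,0,0,0],[-1,0.0156,0.0434,0,0,0,0],[-1,0.0156,0.0434,0,0,0,0],[-1,0.0156,0.0434,0,0,0,0],[-1,0.0156,0.0434,0,0,0,0],[-1,0.0156,0.0434,0,0,0,0],[-1,0.0156,0.0434,0,0,0,0],[-1,0,0,0,0,0,0],[-1,0,0,0,0,0,0]]}}

```text
time_s: 11.3
tcp_pos: [0.6173, 0.2993, 0.2086]
eef_rot: [179.9, 0.1, -21.2]
contact_force: [0.5, 0.0, -0.8]
gripper_width: 0.0214
gripper_force: 25.0
```

Request:
{"method": "move_arm", "body": {"plan": [[-1,0,0,-0.03,0,0,0],[-1,0,0,-0.04,0,0,0],[-1,0,0,-0.04,0,0,0],[-1,0,0,-0.03,0,0,0],[-1,0,0,-0.015,0,0,0],[-1,0,0,0,0,0,0],[-1,0,0,0,0,0,0],[-0.32,0,0,0,0,0,0],[-0.32,0,0,0,0,0,0],[-0.32,0,0,0,0,0,0],[-0.32,0,0,0,0,0,0],[-0.32,0,0,0.05,0,0,0],[-0.32,0,0,0.06,0,0,0],[-0.32,0,0,0.06,0,0,0]]}}

```text
time_s: 13.05
tcp_pos: [0.6178, 0.2995, 0.2268]
eef_rot: [180.0, 0.0, -21.2]
contact_force: [0.8, 1.0, 0.9]
gripper_width: 0.0299
gripper_force: 0.0
```

Request:
{"method": "move_arm", "body": {"plan": [[0,-0.04,0.016,0.03,0,0,0],[0,-0.04,0.016,0.03,0,0,0],[0,0,0,0,0,0,0],[0,0,0,0,0,0,0]]}}

```text
time_s: 13.55
tcp_pos: [0.5377, 0.3317, 0.2849]
eef_rot: [-180.0, 0.0, -21.2]
contact_force: [-0.3, -0.1, -0.7]
gripper_width: 0.0438
gripper_force: 0.0
```

Run:
```python
from plant import telemetry, vision
from h import *
import pickle
s=telemetry.get_state();print(s["tcp_pos"],s["eef_rot"])
c=vision.capture("wrist");pickle.dump(c,open("w4.pkl","wb"));cv2.imwrite("pics/w4.png",c["img"][:,:,::-1]);W=cloud(c);hsv=cv2.cvtColor(c["img"],cv2.COLOR_RGB2HSV)
m=(abs(W[:,:,2]-.11)<.006)&(np.hypot(W[:,:,0]-.635,W[:,:,1]-.293)<.075)
P=W[m];H=hsv[m];ce,ra=cv2.minEnclosingCircle((P[:,:2]*1000).astype(np.float32));print(ce,ra,np.median(P[:,2]))
Q=P[H[:,1]>110,:2]-np.array(ce)/1000;th=np.degrees(np.arctan2(Q[:,1],Q[:,0]))
print([(b,int(((th>=b)&(th<b+5)).sum())) for b in range(-180,180,5)])
S=W[(W[:,:,2]<.1)&(W[:,:,2]>.05)&(np.hypot(W[:,:,0]-.635,W[:,:,1]-.293)<.048)];print("stamps",len(S),S[:,2].max() if len(S) else 0)
```

```text
[0.537703   0.33167221 0.28490812] [-1.79995045e+02  1.50813681e-02 -2.11533150e+01]
(635.7828979492188, 294.56378173828125) 64.31295776367188 0.10921970159602495
[(-180, 28), (-175, 27), (-170, 24), (-165, 22), (-160, 27), (-155, 30), (-150, 33), (-145, 31), (-140, 28), (-135, 26), (-130, 23), (-125, 25), (-120, 30), (-115, 30), (-110, 35), (-105, 36), (-100, 31), (-95, 26), (-90, 31), (-85, 37), (-80, 38), (-75, 38), (-70, 40), (-65, 33), (-60, 20), (-55, 0), (-50, 0), (-45, 0), (-40, 0), (-35, 0), (-30, 0), (-25, 0), (-20, 17), (-15, 36), (-10, 38), (-5, 41), (0, 37), (5, 41), (10, 35), (15, 32), (20, 39), (25, 44), (30, 40), (35, 41), (40, 38), (45, 34), (50, 29), (55, 29), (60, 36), (65, 39), (70, 34), (75, 33), (80, 30), (85, 27), (90, 27), (95, 33), (100, 31), (105, 32), (110, 28), (115, 30), (120, 19), (125, 0), (130, 0), (135, 0), (140, 0), (145, 0), (150, 0), (155, 0), (160, 12), (165, 28), (170, 30), (175, 30)]
stamps 581 0.07121202580119922
```

View pics/w4.png

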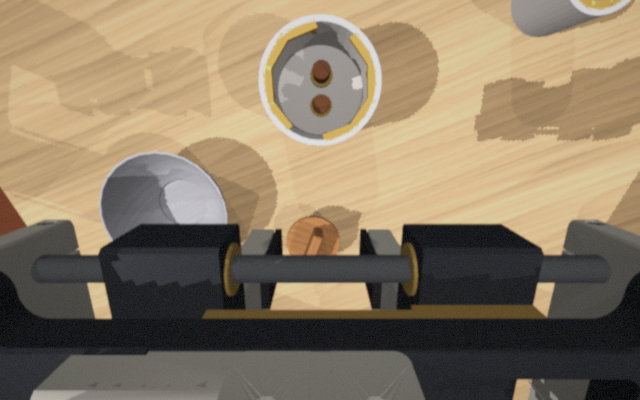

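Both stamps stand inside, at (320,72) and (320,104). The notches lie at about -37° and 143°. Next I'll refine the small lid's pose from this image.

Run:
```python
from h import *
import pickle
c=pickle.load(open("w4.pkl","rb"));W=cloud(c)
d=np.hypot(W[:,:,0]-.4387,W[:,:,1]-.378)
B=W[(d<.05)&(abs(W[:,:,2]-.07)<.008)];print(len(B),rect(B),np.median(B[:,2]))
```

```text
216 (array([0.44872379, 0.37487634]), 31.42877197265625, 14.044629096984863, -40.768150329589844) 0.0690588947765082
```

Request:
{"method": "move_arm", "body": {"plan": [[0,-0.0325,0.016,-0.02,0,0,-7],[0,-0.0325,0.016,-0.03,0,0,-7],[0,-0.0322,0.0158,-0.04,0,0,-7],[0,0,0,-0.05,0,0,0],[0,0,0,-0.05,0,0,0],[0,0,0,-0.034,0,0,0],[0,0,0,-0.014,0,0,0],[0,0,0,-0.004,0,0,0],[0,0,0,0,0,0,0],[-1,0,0,0,0,0,0],[-1,0,0,0,0,0,0],[-1,0,0,0,0,0,0],[-1,0,0,0,0,0,0],[-1,0,0,0,0,0,0],[-1,0,0,0,0,0,0]], "force": 45}}

```text
time_s: 15.48
tcp_pos: [0.4408, 0.3796, 0.0432]
eef_rot: [-180.0, -0.0, -42.2]
contact_force: [-1.2, 0.4, 2.6]
gripper_width: 0.0135
gripper_force: 45.0
```

Request:
{"method": "move_arm", "body": {"plan": [[-1,0,0,0.04,0,0,0],[-1,0,0,0.06,0,0,0],[-1,0,0,0.06,0,0,0],[-1,0,0,0.057,0,0,0],[-1,0.0138,-0.0406,0,0,0,0],[-1,0.0138,-0.0406,0,0,0,0],[-1,0.0138,-0.0406,0,0,0,0],[-1,0.0138,-0.0406,0,0,0,0],[-1,0.0138,-0.0406,0,0,0,0],[-1,0.0138,-0.0406,0,0,0,0],[-1,0.0138,-0.0406,0,0,0,0],[-1,0.0138,-0.0406,0,0,0,0],[-1,0,0,0,0,0,0],[-1,0,0,0,0,0,0],[-1,0,0,0,0,0,0]]}}

```text
time_s: 17.35
tcp_pos: [0.5509, 0.0554, 0.2599]
eef_rot: [180.0, 0.0, -42.1]
contact_force: [-0.4, -1.2, -1.4]
gripper_width: 0.0136
gripper_force: 45.0
```

```bash
cat > can.py <<'E'
import sys
from plant import telemetry, vision
from h import *
x,y,z,R,name=*map(float,sys.argv[1:5]),sys.argv[5]
s=telemetry.get_state();print(s["tcp_pos"],s["eef_rot"],s["gripper_width"])
c=vision.capture("wrist");cv2.imwrite(f"pics/{name}.png",c["img"][:,:,::-1]);W=cloud(c);hsv=cv2.cvtColor(c["img"],cv2.COLOR_RGB2HSV)
m=(abs(W[:,:,2]-z)<.006)&(np.hypot(W[:,:,0]-x,W[:,:,1]-y)<R+.012)
P=W[m];H=hsv[m];ce,ra=cv2.minEnclosingCircle((P[:,:2]*1000).astype(np.float32));print(ce,ra,np.median(P[:,2]))
Q=P[H[:,1]>110,:2]-np.array(ce)/1000;th=np.degrees(np.arctan2(Q[:,1],Q[:,0]))
print([(b,int(((th>=b)&(th<b+5)).sum())) for b in range(-180,180,5)])
E
python3 can.py .632 -.018 .09 .042 w5
```

```text
[0.55089427 0.05535762 0.25992958] [ 1.79994491e+02  1.55897052e-02 -4.21400943e+01] 0.013647525146241672
(634.2186279296875, -16.541275024414062) 42.2411994934082 0.08921941442151102
[(-180, 15), (-175, 18), (-170, 19), (-165, 18), (-160, 16), (-155, 14), (-150, 0), (-145, 0), (-140, 0), (-135, 0), (-130, 0), (-125, 0), (-120, 0), (-115, 0), (-110, 0), (-105, 0), (-100, 11), (-95, 24), (-90, 22), (-85, 24), (-80, 22), (-75, 22), (-70, 19), (-65, 20), (-60, 24), (-55, 25), (-50, 25), (-45, 24), (-40, 23), (-35, 20), (-30, 25), (-25, 23), (-20, 21), (-15, 23), (-10, 26), (-5, 20), (0, 18), (5, 23), (10, 24), (15, 21), (20, 22), (25, 21), (30, 3), (35, 0), (40, 0), (45, 0), (50, 0), (55, 0), (60, 0), (65, 0), (70, 0), (75, 0), (80, 1), (85, 16), (90, 20), (95, 19), (100, 17), (105, 17), (110, 13), (115, 15), (120, 15), (125, 16), (130, 19), (135, 16), (140, 15), (145, 15), (150, 17), (155, 18), (160, 18), (165, 16), (170, 18), (175, 15)]
```

View pics/w5.png

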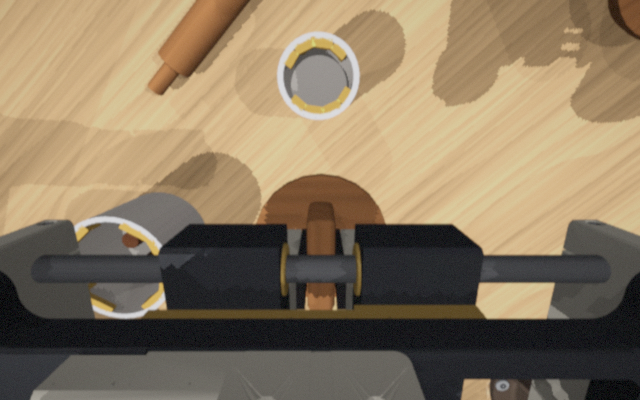

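```bash
cat > lid.py <<'E'
import sys
from plant import telemetry, vision
from h import *
R=float(sys.argv[1])
s=telemetry.get_state();p=s["tcp_pos"];a=np.radians(s["eef_rot"][2]);x=np.array([np.cos(a),np.sin(a)]);n=np.array([-x[1],x[0]])
c=vision.capture("wrist");W=cloud(c)
L=np.dstack([(W[:,:,:2]-p[:2])@x,(W[:,:,:2]-p[:2])@n,W[:,:,2]-p[2]])
m=(L[:,:,2]>-.016)&(L[:,:,2]<.0)&(L[:,:,0]>.0)&(L[:,:,0]<R+.02)&(abs(L[:,:,1])<R)
D=L[m];print(len(D),"disc z",np.median(D[:,2]))
# front edge per lateral bin
E=[];b=np.arange(-.6*R,.6*R,.004)
for lo in b:
    q=D[(D[:,1]>=lo)&(D[:,1]<lo+.004)]
    if len(q): E.append([q[:,0].max(),lo+.002])
E=np.array(E);print("centre off (tool x, n):",(E[:,0]-np.sqrt(R*R-E[:,1]**2)).round(4))
print(circ(E))
m=(L[:,:,2]>.015)&(L[:,:,2]<.035)&(L[:,:,0]>.005)&(L[:,:,0]<.05)&(abs(L[:,:,1])<.012)
B=L[m];print("bar end",B[:,0].max(),"mean n",np.median(B[:,1]),"z",np.median(B[:,2]))
E
python3 lid.py .040
```

```text
4552 disc z -0.007917247296844565
centre off (tool x, n): [ 0.0001 -0.0004 -0.0005 -0.0007 -0.0009 -0.0008 -0.0008 -0.0008 -0.0007
 -0.0005 -0.0004  0.0006]
(array([-0.00739846,  0.00023546]), np.float64(0.04653133275986371))
bar end 0.024626844819369054 mean n -0.00015100203558178433 z 0.02557666999681199
```

Request:
{"method": "move_arm", "body": {"plan": [[-1,0.0093,-0.008,0,0,0,-9],[-1,0.0093,-0.008,0,0,0,-9],[-1,0.0093,-0.008,0,0,0,-9],[-1,0.0093,-0.008,0,0,0,-9],[-1,0.0093,-0.008,0,0,0,-9],[-1,0.0093,-0.008,0,0,0,-9],[-1,0.0093,-0.008,0,0,0,-9],[-1,0.0093,-0.008,0,0,0,-9],[-1,0.0087,-0.008,0,0,0,-9],[-1,0,0,-0.04,0,0,0],[-1,0,0,-0.04,0,0,0],[-1,0,0,-0.02,0,0,0],[-1,0,0,0,0,0,0],[-1,0,0,0,0,0,0]]}}

```text
time_s: 19.2
tcp_pos: [0.635, -0.0169, 0.1613]
eef_rot: [-179.9, 0.0, -123.1]
contact_force: [0.1, -0.2, -1.4]
gripper_width: 0.0139
gripper_force: 45.0
```

Request:
{"method": "move_arm", "body": {"plan": [[-1,0,0,-0.015,0,0,0],[-1,0,0,-0.01,0,0,0],[-1,0,0,-0.004,0,0,0],[-1,0,0,-0.004,0,0,0],[-1,0,0,-0.003,0,0,0],[-1,0,0,-0.003,0,0,0],[-1,0,0,0,0,0,0]]}}

```text
time_s: 20.08
tcp_pos: [0.6342, -0.0174, 0.1209]
eef_rot: [180.0, -0.0, -123.2]
contact_force: [-0.2, -0.5, -1.3]
gripper_width: 0.0136
gripper_force: 45.0
```

Request:
{"method": "move_arm", "body": {"plan": [[-1,0,0,-0.003,0,0,0],[-1,0,0,-0.003,0,0,0],[-1,0,0,-0.003,0,0,0],[-1,0,0,-0.003,0,0,0],[-1,0,0,0,0,0,0]]}}

```text
time_s: 20.7
tcp_pos: [0.6341, -0.0174, 0.1087]
eef_rot: [180.0, -0.0, -123.2]
contact_force: [0.2, -0.3, -2.6]
gripper_width: 0.0136
gripper_force: 45.0
```

Request:
{"method": "move_arm", "body": {"plan": [[-1,0,0,-0.002,0,0,0],[-1,0,0,-0.001,0,0,0],[-1,0,0,-0.001,0,0,0],[-1,0,0,0,0,0,0]]}}

```text
time_s: 21.2
tcp_pos: [0.6343, -0.0174, 0.1053]
eef_rot: [-180.0, 0.0, -123.2]
contact_force: [0.1, -1.1, 1.4]
gripper_width: 0.0138
gripper_force: 45.0
```

Request:
{"method": "move_arm", "body": {"plan": [[-1,0,0,-0.0005,0,0,0],[-1,0,0,0,0,0,-5],[-1,0,0,0,0,0,-5],[-1,0,0,0,0,0,-5],[-1,0,0,0,0,0,-5],[-1,0,0,0,0,0,-5],[-1,0,0,0,0,0,-5],[-1,0,0,0,0,0,-5],[-1,0,0,0,0,0,-5],[-1,0,0,0,0,0,-4],[-1,0,0,0,0,0,0]]}}

```text
time_s: 22.58
tcp_pos: [0.6347, -0.0174, 0.1053]
eef_rot: [-180.0, 0.1, -167.2]
contact_force: [-2.0, -0.5, 5.1]
gripper_width: 0.0138
gripper_force: 45.0
```

```bash
python3 -c "
from plant import telemetry
s=telemetry.get_state();print(s['tcp_pos'],s['eef_rot'],s['contact_force'],s['moment'],s['joints'][5])"
```

```text
[ 0.63472382 -0.0173614   0.10526509] [-1.79986927e+02  6.74138312e-02 -1.67150353e+02] [-1.98255605 -0.47183126  5.05024532] [ 0.20625342  0.43247957 -0.00410025] -93.18792481599412
```

Turning freely, with no torque yet. I'll go on to the stop.

Request:
{"method": "move_arm", "body": {"plan": [[-1,0,0,0,0,0,-3],[-1,0,0,0,0,0,-2],[-1,0,0,0,0,0,-2],[-1,0,0,0,0,0,-2],[-1,0,0,0,0,0,0]]}}

```text
time_s: 23.2
tcp_pos: [0.635, -0.0161, 0.1053]
eef_rot: [180.0, 0.1, -175.9]
contact_force: [-1.9, 5.0, 5.9]
gripper_width: 0.0141
gripper_force: 47.2
```

```bash
python3 -c "
from plant import telemetry
s=telemetry.get_state();print(s['tcp_pos'],s['eef_rot'],s['contact_force'],s['moment'],s['joints'][5])"
```

```text
[ 0.63497607 -0.01613497  0.10528514] [ 1.79962739e+02  1.01454106e-01 -1.75945676e+02] [-1.85996401  5.01975851  5.86591081] [1.99863365 0.60351923 1.12163117] -102.04490816405364
```

Request:
{"method": "move_arm", "body": {"plan": [[-1,0,0,0,0,0,-2],[-1,0,0,0,0,0,0],[-1,0,0,0,0,0,0]]}}

```text
time_s: 23.58
tcp_pos: [0.6348, -0.0162, 0.1053]
eef_rot: [180.0, 0.1, -177.9]
contact_force: [-2.5, 5.8, 6.2]
gripper_width: 0.0143
gripper_force: 48.0
```

```bash
python3 -c "
from plant import telemetry
s=telemetry.get_state();print(s['tcp_pos'],s['eef_rot'],s['contact_force'],s['moment'],s['joints'][5])"
```

```text
[ 0.63475088 -0.01615724  0.1053063 ] [ 1.79960941e+02  7.78410726e-02 -1.77917700e+02] [-2.53501766  5.82232584  6.24948767] [1.99846062 0.948109   1.20256766] -104.01574005640053
```

Request:
{"method": "move_arm", "body": {"plan": [[0,0,0,0,0,0,2],[0,0,0,0,0,0,0],[0,0,0,0,0,0,0],[0,0,0,0.05,0,0,0],[0,0,0,0.06,0,0,0],[0,0,0,0.05,0,0,0]]}}

```text
time_s: 24.32
tcp_pos: [0.6345, -0.0176, 0.2669]
eef_rot: [-180.0, 0.1, -176.2]
contact_force: [1.2, 0.7, 0.6]
gripper_width: 0.0438
gripper_force: 0.0
```

Request:
{"method": "move_arm", "body": {"plan": [[0,-0.0156,-0.0208,0,0,0,9.8],[0,-0.0156,-0.0208,0,0,0,9.8],[0,-0.0156,-0.0208,0,0,0,9.8],[0,-0.0156,-0.0208,0,0,0,9.8],[0,-0.0156,-0.0208,0,0,0,9.8],[0,-0.0156,-0.0208,0,0,0,9.8],[0,-0.0156,-0.0208,0,0,0,9.8],[0,-0.0156,-0.0208,0,0,0,9.8],[0,-0.0156,-0.0208,0,0,0,9.8],[0,-0.0156,-0.0208,0,0,0,9.8],[0,-0.0156,-0.0208,0,0,0,9.8],[0,-0.0156,-0.0208,0,0,0,9.8],[0,-0.0156,-0.0208,0,0,0,9.8],[0,-0.0156,-0.0208,0,0,0,9.8],[0,-0.0156,-0.0208,0,0,0,9.8],[0,-0.0156,-0.0208,0,0,0,9.8],[0,-0.0156,-0.0208,0,0,0,9.8],[0,0,0,0,0,0,0],[0,0,0,0,0,0,0]]}}

```text
time_s: 26.7
tcp_pos: [0.3691, -0.3709, 0.2645]
eef_rot: [-180.0, -0.0, -9.8]
contact_force: [-0.4, 0.3, -0.5]
gripper_width: 0.0437
gripper_force: 0.0
```

Run:
```python
from plant import telemetry, vision
from h import *
s=telemetry.get_state();print(s["tcp_pos"],s["eef_rot"],s["joints"])
c=vision.capture("wrist");w=c["img"];W=cloud(c)
d=np.hypot(W[:,:,0]-.445,W[:,:,1]+.383)
B=W[(d<.1)&(abs(W[:,:,2]-.07)<.008)];print("wlid",len(B),rect(B) if len(B) else 0)
D=W[(d<.11)&(abs(W[:,:,2]-.036)<.008)];print("disc",cv2.minEnclosingCircle((D[:,:2]*1000).astype(np.float32)))
c=vision.capture("top");W=cloud(c)
d=np.hypot(W[:,:,0]-.632,W[:,:,1]+.018)
B=W[(d<.05)&(abs(W[:,:,2]-.132)<.008)];print("slid bar",len(B),rect(B),np.median(B[:,2]))
D=W[(d<.05)&(W[:,:,2]<.115)&(W[:,:,2]>.08)];print("disc",len(D),np.percentile(D[:,2],[10,50,90]))
cv2.imwrite("pics/t6.png",np.vstack([w,cv2.resize(c["img"][120:260,120:520],(640,224))])[:600,:,::-1])
```

```text
[ 0.36909711 -0.37090272  0.26448617] [-1.79995848e+02 -3.66302189e-03 -9.77846495e+00] [-2.36407419e+01  4.78578162e+00 -1.48461831e+01 -5.21125657e-03
 -7.03654737e+01  1.03864028e+02]
wlid 555 (array([ 0.44947495, -0.38083469]), 49.034481048583984, 13.57211971282959, -9.677268981933594)
disc ((449.05126953125, -381.2772521972656), 61.8280143737793)
slid bar 57 (array([ 0.63319354, -0.0181096 ]), 49.86336135864258, 13.604009628295898, 10.383292198181152) 0.1325277123332348
disc 397 [0.09253636 0.0987601  0.10311519]
```

View pics/t6.png

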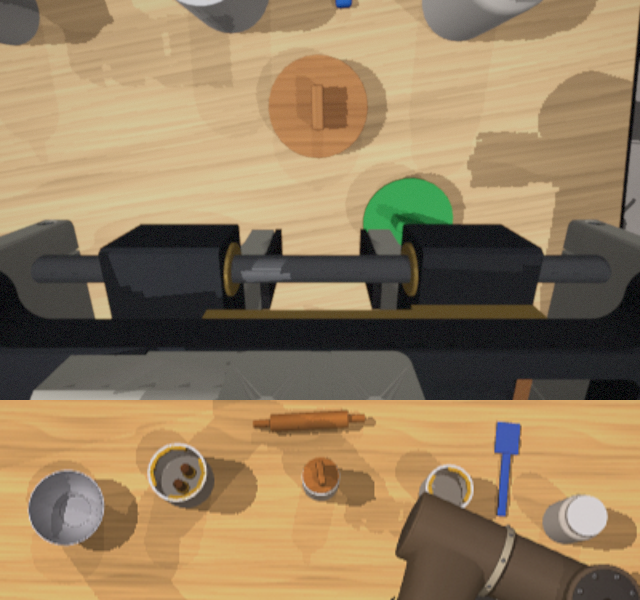

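The wide lid is in view at (318,105), with its bar at -9.7°. The small lid sits on its canister, and I'll check its angle more finely on the way.

Request:
{"method": "move_arm", "body": {"plan": [[0,0.04,-0.0055,0,0,0,0],[0,0.039,-0.005,-0.03,0,0,0],[0,0,0,-0.05,0,0,0],[0,0,0,-0.05,0,0,0],[0,0,0,-0.05,0,0,0],[0,0,0,-0.03,0,0,0],[0,0,0,-0.008,0,0,0],[0,0,0,-0.004,0,0,0],[0,0,0,0,0,0,0],[-1,0,0,0,0,0,0],[-1,0,0,0,0,0,0],[-1,0,0,0,0,0,0],[-1,0,0,0,0,0,0],[-1,0,0,0,0,0,0],[-1,0,0,0,0,0,0],[-1,0,0,0.03,0,0,0],[-1,0,0,0.06,0,0,0],[-1,0,0,0.06,0,0,0],[-1,0,0,0.06,0,0,0],[-1,0,0,0,0,0,0]], "force": 50}}

```text
time_s: 29.3
tcp_pos: [0.4501, -0.3827, 0.2577]
eef_rot: [179.8, -0.5, -9.6]
contact_force: [0.4, -0.2, -4.5]
gripper_width: 0.0139
gripper_force: 49.9
```

Request:
{"method": "move_arm", "body": {"plan": [[-1,0.0087,0.0425,0.005,0,0,0],[-1,0.0087,0.0425,0,0,0,0],[-1,0.0087,0.0425,0,0,0,0],[-1,0.0087,0.0425,0,0,0,0],[-1,0.0087,0.0425,0,0,0,0],[-1,0.0087,0.0425,0,0,0,0],[-1,0.0087,0.0425,0,0,0,0],[-1,0.0087,0.0425,0,0,0,0],[-1,0.0087,0.0425,0,0,0,0],[-1,0,0,0,0,0,0],[-1,0,0,0,0,0,0]]}}

```text
time_s: 30.68
tcp_pos: [0.5256, 0.001, 0.2561]
eef_rot: [179.9, 0.1, -9.6]
contact_force: [-0.6, 0.0, -3.6]
gripper_width: 0.0134
gripper_force: 49.9
```

```bash
cat >> can.py <<'E'
d=np.hypot(W[:,:,0]-.634,W[:,:,1]+.017)
B=W[(d<.05)&(abs(W[:,:,2]-.132)<.005)]
if len(B):
    e=np.linalg.svd(B[:,:2]-B[:,:2].mean(0),full_matrices=False)[2][0]
    print("bar",len(B),rect(B),np.degrees(np.arctan2(e[1],e[0])),np.median(B[:,2]))
    D=W[(d<.036)&(abs(W[:,:,2]-.098)<.006)];
    if len(D):print("disc z",np.median(D[:,2]))
E
python3 can.py .634 -.017 .098 .042 w7; python3 lid.py .062
```

```text
[0.52558434 0.00098076 0.25614951] [ 1.79945782e+02  1.35561643e-01 -9.55850511e+00] 0.013371757416130715
(636.2081298828125, -16.14556884765625) 39.99848175048828 0.09724617244752984
[(-180, 39), (-175, 41), (-170, 41), (-165, 39), (-160, 44), (-155, 43), (-150, 44), (-145, 54), (-140, 59), (-135, 58), (-130, 63), (-125, 62), (-120, 63), (-115, 71), (-110, 65), (-105, 67), (-100, 65), (-95, 72), (-90, 69), (-85, 71), (-80, 69), (-75, 68), (-70, 70), (-65, 72), (-60, 69), (-55, 72), (-50, 69), (-45, 72), (-40, 69), (-35, 70), (-30, 67), (-25, 61), (-20, 57), (-15, 55), (-10, 28), (-5, 22), (0, 25), (5, 27), (10, 25), (15, 26), (20, 36), (25, 52), (30, 59), (35, 69), (40, 70), (45, 71), (50, 72), (55, 74), (60, 72), (65, 70), (70, 69), (75, 78), (80, 64), (85, 65), (90, 74), (95, 67), (100, 69), (105, 67), (110, 69), (115, 67), (120, 67), (125, 70), (130, 64), (135, 63), (140, 66), (145, 65), (150, 61), (155, 62), (160, 57), (165, 50), (170, 44), (175, 43)]
bar 950 (array([ 0.63608655, -0.01603748]), 50.12837219238281, 14.039402961730957, 9.372597694396973) -170.6470547373048 0.13098742473820563
disc z 0.097302595092306
14287 disc z -0.0075125108428859
centre off (tool x, n): [0.0012 0.0009 0.0013 0.0007 0.0009 0.0012 0.0008 0.0006 0.0006 0.0009
 0.0007 0.0005 0.0008 0.0012 0.0008 0.0009 0.0017 0.0012 0.0012]
(array([-1.63764994e-03,  9.14045541e-05]), np.float64(0.06439744884782017))
bar end 0.02639747431819348 mean n 0.0002554149617428849 z 0.02597554028182425
```

View pics/w7.png

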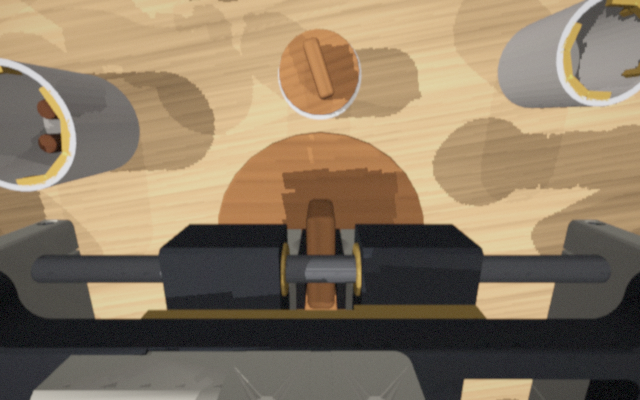

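Small lid flush (disc top at 97 mm) and its bar at 9.4°, about 47° past the notches, at the stop. Now the wide lid goes to its canister.

Request:
{"method": "move_arm", "body": {"plan": [[-1,0.0137,0.0366,0,0,0,-3.5],[-1,0.0137,0.0366,0,0,0,-3.5],[-1,0.0137,0.0366,0,0,0,-3.5],[-1,0.0137,0.0366,0,0,0,-3.5],[-1,0.0137,0.0366,0,0,0,-3.5],[-1,0.0137,0.0366,0,0,0,-3.5],[-1,0.0137,0.0366,0,0,0,-3.5],[-1,0.0137,0.0366,0,0,0,-3.3],[-1,0,0,-0.04,0,0,0],[-1,0,0,-0.025,0,0,0],[-1,0,0,-0.01,0,0,0],[-1,0,0,0,0,0,0],[-1,0,0,0,0,0,0]]}}

```text
time_s: 32.4
tcp_pos: [0.6368, 0.2938, 0.1841]
eef_rot: [-179.9, -0.1, -37.4]
contact_force: [0.0, 0.9, -2.2]
gripper_width: 0.0137
gripper_force: 49.9
```

Request:
{"method": "move_arm", "body": {"plan": [[-1,-0.001,0,-0.015,0,0,0],[-1,0,0,-0.012,0,0,0],[-1,0,0,-0.004,0,0,0],[-1,0,0,-0.004,0,0,0],[-1,0,0,-0.003,0,0,0],[-1,0,0,-0.003,0,0,0],[-1,0,0,-0.003,0,0,0],[-1,0,0,0,0,0,0]]}}

```text
time_s: 33.4
tcp_pos: [0.6348, 0.2938, 0.1383]
eef_rot: [180.0, 0.0, -37.4]
contact_force: [-0.6, 0.0, -2.9]
gripper_width: 0.0136
gripper_force: 49.9
```

Request:
{"method": "move_arm", "body": {"plan": [[-1,0,0,-0.003,0,0,0],[-1,0,0,-0.003,0,0,0],[-1,0,0,-0.003,0,0,0],[-1,0,0,-0.0025,0,0,0],[-1,0,0,-0.001,0,0,0],[-1,0,0,-0.001,0,0,0],[-1,0,0,0,0,0,0]]}}

```text
time_s: 34.28
tcp_pos: [0.635, 0.2938, 0.125]
eef_rot: [180.0, -0.0, -37.4]
contact_force: [0.1, 0.5, -2.0]
gripper_width: 0.0137
gripper_force: 49.9
```

Request:
{"method": "move_arm", "body": {"plan": [[-1,0,0,-0.001,0,0,0],[-1,0,0,-0.0005,0,0,0],[-1,0,0,0,0,0,-5],[-1,0,0,0,0,0,-5],[-1,0,0,0,0,0,-5],[-1,0,0,0,0,0,-5],[-1,0,0,0,0,0,-5],[-1,0,0,0,0,0,-5],[-1,0,0,0,0,0,-5],[-1,0,0,0,0,0,-5],[-1,0,0,0,0,0,-3],[-1,0,0,0,0,0,0]]}}

```text
time_s: 35.78
tcp_pos: [0.6359, 0.294, 0.1248]
eef_rot: [-179.9, 0.0, -80.4]
contact_force: [0.8, -1.6, 4.8]
gripper_width: 0.0139
gripper_force: 50.0
```

```bash
python3 -c "
from plant import telemetry
s=telemetry.get_state();print(s['tcp_pos'],s['eef_rot'],s['contact_force'],s['moment'],s['joints'][5])"
```

```text
[0.63586861 0.29396506 0.12483993] [-1.79874136e+02  1.53721409e-02 -8.03521827e+01] [ 0.82570451 -1.58059651  4.77994095] [-0.42636509 -0.02669763 -0.10704261] -31.112803242970003
```

Request:
{"method": "move_arm", "body": {"plan": [[-1,0,0,0,0,0,-3],[-1,0,0,0,0,0,-3],[-1,0,0,0,0,0,-2],[-1,0,0,0,0,0,-2],[-1,0,0,0,0,0,0],[-1,0,0,0,0,0,0]]}}

```text
time_s: 36.52
tcp_pos: [0.6355, 0.2943, 0.1249]
eef_rot: [-179.9, 0.0, -90.1]
contact_force: [-0.7, -0.4, 6.4]
gripper_width: 0.014
gripper_force: 53.2
```

```bash
python3 -c "
from plant import telemetry
s=telemetry.get_state();print(s['tcp_pos'],s['eef_rot'],s['contact_force'],s['moment'],s['joints'][5])"
```

```text
[0.63552673 0.29425021 0.1248638 ] [-1.79890620e+02  1.50461200e-02 -9.01368246e+01] [-0.68901277 -0.35837744  6.36304646] [-0.13262724  0.47720073  1.32193579] -40.94443950524192
```

Request:
{"method": "move_arm", "body": {"plan": [[0,0,0,0,0,0,0],[0,0,0,0,0,0,0],[0,0,0,0,0,0,0],[0,0,0,0.05,0,0,0],[0,0,0,0.06,0,0,0],[0,0,0,0.05,0,0,0],[0,-0.02,0.04,0,0,0,0],[0,-0.02,0.04,0,0,0,0],[0,0,0.02,0,0,0,0],[0,0,0,0,0,0,0],[0,0,0,0,0,0,0]]}}

```text
time_s: 37.9
tcp_pos: [0.5953, 0.3933, 0.2831]
eef_rot: [180.0, -0.0, -90.4]
contact_force: [0.7, -0.7, 0.4]
gripper_width: 0.0436
gripper_force: 0.0
```

Run:
```python
from plant import telemetry, vision
from h import *
s=telemetry.get_state();print(s["tcp_pos"])
def bar(W,x,y,zr):
    d=np.hypot(W[:,:,0]-x,W[:,:,1]-y);B=W[(d<.05)&(abs(W[:,:,2]-zr-.042)<.006)];D=W[(d<.055)&(abs(W[:,:,2]-zr-.008)<.008)]
    print(len(B),rect(B) if len(B)>5 else 0,"disc z",np.percentile(D[:,2],[10,50,90]) if len(D) else 0)
w=vision.capture("wrist");t=vision.capture("top");sc=vision.capture("scene")
for c in(w,t):
    W=cloud(c);bar(W,.6355,.294,.11);bar(W,.634,-.017,.09)
cv2.imwrite("pics/f8.png",np.vstack([w["img"],cv2.resize(t["img"][120:240,120:520],(640,192))])[:,:,::-1])
```

```text
[0.59528856 0.39331574 0.28313792]
885 (array([0.63534875, 0.29314462]), 50.052642822265625, 14.22412395477295, -85.13556146621704) disc z [0.11630559 0.11727848 0.11827237]
0 0 disc z 0
59 (array([0.63288177, 0.29073029]), 51.253543853759766, 14.835453987121582, -84.89011144638062) disc z [0.1150157  0.11872534 0.12287579]
55 (array([ 0.63291187, -0.01856299]), 49.17268371582031, 13.98977279663086, 8.388885498046875) disc z [0.09424681 0.09880994 0.10274194]
```

View pics/f8.png

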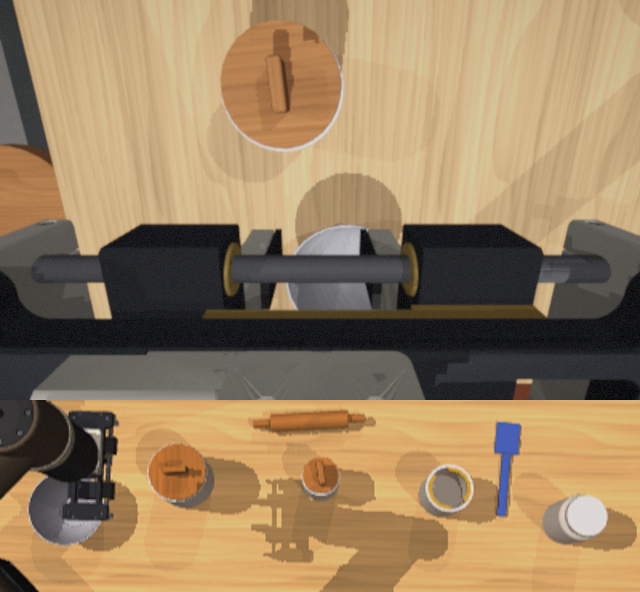

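Both lids are flush, at (282,85) in the wrist view and (320,475) in the lower strip. Both are turned about 47.5° to a felt stop, and nothing else has moved.

```bash
python3 -c "
from plant import workorder
print(workorder.close_job())"
```

```text
the job is handed in; nothing more can be done
None
```

Job handed in: both stamps are in the wide canister, and the wide and small lids are flush and turned to their stops. The middle lid was absent, so that canister stays open.

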